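# Nudge the chuck ring home over its locating pin

### The arm

A 6-joint arm with a two-finger parallel gripper is mounted at the origin on a cart in front of the work surface, level with it; the furniture and walls round the work are solid. World frame = base frame: x ahead of the robot, y to its left, z up, the work surface at z = 0. Lengths are in m, angles in degrees, forces in N, time in s.
With the tool pointing down it reaches from about 0.3 to 0.75 m from the base axis. Payload 8.5 kg.
Tool frame: the origin (TCP) lies between the finger pads; the fingertips stand 14 mm ahead of it and the grasp point (between the pads) lies 5 mm behind it; x points along the fingers, z is the direction in which the jaws open and shut, and the axes are right-handed (so a half turn about x gives the same grasp; the last joint's range is limited). The gripper opens to 85 mm and grips with 20 to 120 N. Pads are 22 mm wide; open, the fingers measure 114 mm over their backs; the gripper's body (76 mm by 85 mm) begins 54 mm behind the grasp point. The pads swing forward as they close: fully open they stand 13 mm farther back than shut.
Start: joints at [64.326, 21.807, 74.336, -0, 83.858, -12.336], TCP at [0.127, 0.535, 0.223] pointing down, gripper open.
Joint ranges: [-178.18, 178.18], [-50.72, 133.34], [12.68, 142.11], [-81.47, 261.47], [9.98, 163.14], [-165.26, 165.26]. Speed limits (degrees/s): [136.94, 136.94, 180, 180, 180, 180].

### API

Orientations are given as a 3x3 rotation matrix whose columns are the frame's x, y, z axes.
In Python, from rig import env gives the robot as it stands.
- The arm moves only by the shell command python3 -m jog 'ROWS' [FORCE]. ROWS is JSON, a list of rows, each a list of 5 numbers: the opening, from -1 (shut) to 1 (fully open), so that 0 is half open, then the shift along the tool's x, y, z in m, then the turn about the tool's x in rad. In form: [[claw, dx, dy, dz, yaw], ...]. A call has 1 to 20 rows; each row is the pose to reach, as a shift and turn from the pose commanded when the call began, along the tool's axes at that moment; what a row does not reach only later rows make up. A row lasts 1/10 s, in which the tool goes at most 50 mm and 8.59 degrees, less where a joint would pass 70% of its speed; a pose out of reach is approached as far as the arm can. A call with a gripper value outside its range is refused whole. The fingers move at their own pace and stop on an object; FORCE is the grip in N (left out, the last holds). Time passes only in rows, so rows that repeat a pose let the fingers close. It gives the time, the measured TCP pose, the force and the opening at its end, in the units of the state.
- env.observe(): the state, without advancing time (a new reading comes with each control period).
- env.get_image(name): name is "scene" or "side" or "wrist"; returns the picture (420x560x3 uint8, red, green, blue); there is no depth.
- env.camera_model(name): a dict with "fx", "fy", "cx", "cy" (pixels), "origin" and "orientation" of the camera in the world. Camera axes: x right, y up, looking along -z (the intrinsics and any distortion apply to the point x, -y, -z); pixel columns grow to the right and rows downward; lengths in m; the calibration is good to about 2 mm. The wrist camera is an equidistant fisheye: a pixel r from the principal point sees the ray r / f radians off the axis. A picture is of the moment at which its call begins: read the wrist's pose just before it. camera_model takes no time and is no camera call; for the wrist camera it gives the pose at the moment of the call.
- env.close_job(): hands the job in, once; it reports no verdict.
The state is a dict: "time_s": time; "q": joint angles; "qvel": joint speeds; "joint_efforts": joint torques, N m; "position": TCP position; "tool_rot": TCP orientation; "ft_force": force on the tool from outside, world axes, zero at the start; "wrist_torque": the same for the moment, N m; "grip_width": finger opening in m.
Only numpy, scipy, OpenCV 4.12 (cv2) and the standard library are available. Lean on these libraries where they do the work, as an engineer would, in place of code of your own. Each camera call takes 0.05 s, during which the arm holds its last target.

### The job

The silver chuck ring on the dark parking base is sitting crooked, propped up on the base's brass locating pin. Nudge it sideways, without lifting it off, until its hole drops over the pin and it lies flat on the base, and let go of it there. Leave the roll of black tape where it is.

Things in the scene. Friction and masses are not known exactly. Their poses are not given: they have to be found in the camera images.
- chuck_ring: Loose silver flat ring, outer diameter 68 mm, hole 30 mm, 8 mm thick, 0.12 kg, three dark dots on top. Origin: centre of the hole at the underside; z its axis, up. At the start it leans about 10 degrees: one side on the pin top, the opposite, low rim on the base, its centre 23 to 28 mm from the pin towards the base's long end. Slides at about 1 N; pushed at the low rim towards the pin it drops over it.
- parking_base: Dark steel plate 114 x 78 x 8 mm, fixed on the worktop, with the pin, a thin white circle (69 mm across) round the pin showing where the ring belongs, and corner screws. Origin: on the worktop under the pin's axis; x runs along the plate from its long end (-73 mm, where the ring lies at first) to its short end (+41 mm); y from -39 to +39 mm; flat top at z = 8 mm.
- pin_top (a point): Centre of the top of the brass locating pin, upright and fixed in the base: diameter 12 mm, 10 mm tall above the base's flat top (18 mm above the worktop). Hidden under the ring at the start; it stands in the centre of the white circle.
- tape_roll: Loose roll of black tape lying flat, 55 mm diameter, 18 mm high; not part of the job. Origin: centre of its underside.

How it is judged (in metres and radians):
At the end, for the whole second after the job is handed in: The ring lies flat on the base (underside within 2.5 mm of the base's top, leaning less than about 4.5 degrees), with its hole over the pin (hole centre within 12 mm of the pin's axis, which the hole's play of 9 mm ensures), at rest; the tape roll is within 20 mm of where it was (horizontal distance between chuck_ring and pin_top below 0.012 m and z of chuck_ring in the frame of parking_base below 0.0105 m and angle between chuck_ring's own z axis and vertical below 0.08 rad and linear speed of chuck_ring below 0.02 m/s and distance of tape_roll from where it was at the start of the episode below 0.02 m); the robot touches nothing.
It fails at once if the ring was lifted off: its centre rose more than 22 mm above the base's top (z of chuck_ring in the frame of parking_base above 0.03 m).
It fails at once if the tape roll was moved by more than 20 mm (distance of tape_roll from where it was at the start of the episode above 0.02 m).
It also fails if it takes over 43 s, if anything falls off the work surface, if the arm or the gripper's body presses on something with over 40 N, if the wrist force passes 120 N, or if a joint passes its speed limit or range.

## Working session

There is one attempt and no reset: what is moved stays moved. The work goes in short steps, Python scripts to look and compute and a shell command to move; the robot and the scene stay as the last step left them, time stands still between calls to the robot, and variables do not carry over. Pictures are saved under pics/ and viewed, and the job is handed in when it is done.

```bash
mkdir -p pics; ls; python3 - <<'E'
from rig import env
import cv2
print(env.observe())
for n in ["scene","side","wrist"]:
    m=env.camera_model(n); print(n,m)
    cv2.imwrite(f"pics/{n}0.png",env.get_image(n)[:,:,::-1])
E
```

```text
pics
{'time_s': 0.0, 'q': array([ 6.43266719e+01,  2.18402232e+01,  7.43866236e+01,  9.77795217e-05,
        8.38592399e+01, -1.23343146e+01]), 'qvel': array([-0.04986587,  0.02519665,  0.04896434, -0.02543843,  0.00117269,
       -0.00890114]), 'joint_efforts': array([ 8.18803455e-04, -4.48456657e+01, -2.31278372e+01, -1.50560277e-04,
        4.72410917e-03,  2.83410543e-05]), 'position': array([0.12673601, 0.53486557, 0.22190798]), 'tool_rot': array([[-6.52470156e-04, -9.73021855e-01,  2.30712035e-01],
       [-1.35343299e-03,  2.30712732e-01,  9.73020968e-01],
       [-9.99998871e-01,  3.22613862e-04, -1.46745305e-03]]), 'ft_force': array([ 0.25234338,  0.64356738, -0.27672402]), 'wrist_torque': array([-0.03036397,  0.0063297 ,  0.01642032]), 'grip_width': 0.085496408179382}
scene {'fx': 484.5742540918363, 'fy': 484.5742540918363, 'cx': 269.0260530024008, 'cy': 217.85143131420088, 'origin': array([ 0.14140007, -0.52075047,  0.56231222]), 'orientation': array([[ 0.8331826 ,  0.3336751 , -0.4409849 ],
       [-0.55270751,  0.5283151 , -0.64451343],
       [ 0.0179209 ,  0.78073304,  0.62460768]])}
side {'fx': 411.7021916101816, 'fy': 411.7021916101816, 'cx': 277.9116519570975, 'cy': 210.78365679226243, 'origin': array([ 0.35143591, -0.34765527,  0.78687094]), 'orientation': array([[ 0.90557297,  0.36486464, -0.2163594 ],
       [-0.4240707 ,  0.79082494, -0.44131617],
       [ 0.01008174,  0.49139567,  0.87087809]])}
wrist {'fx': 325.19226210127806, 'fy': 325.19226210127806, 'cx': 281.9198581513544, 'cy': 211.31938967644624, 'origin': array([0.04411687, 0.55395311, 0.37260591]), 'orientation': array([[ 0.23117919, -0.91956806, -0.31772751],
       [ 0.97290791,  0.21765559,  0.07795021],
       [-0.00252535, -0.32714007,  0.94497248]])}
```

View pics/scene0.png

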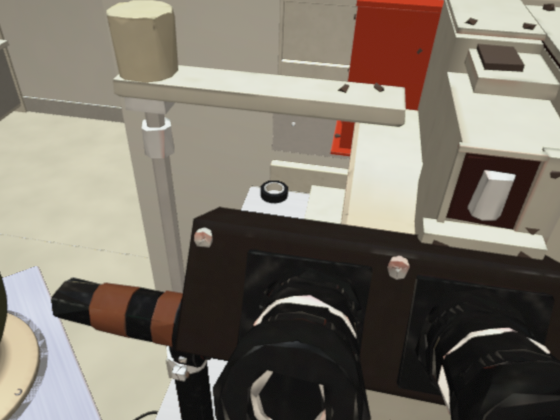

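View pics/side0.png

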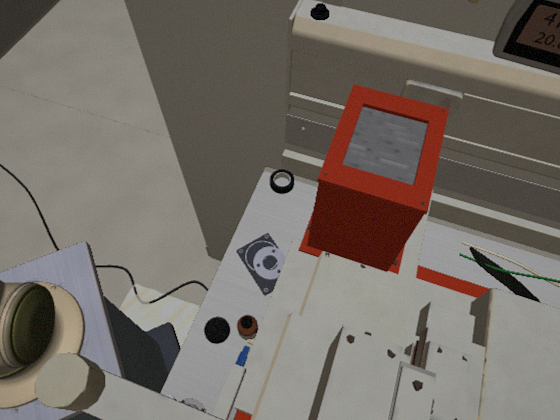

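View pics/wrist0.png

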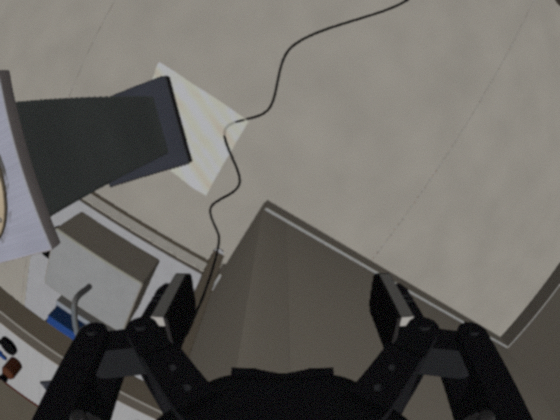

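The side view shows the plate and ring at about (265,262), with a black roll at (282,181) and a black disc at (217,330). The scene view is blocked by the machine, and the wrist view looks away from the work.

```bash
cat > h.py <<'E'
from rig import env
import numpy as np, cv2
def ray(m,u,v):
    if m.get('fish'):
        a=np.array([(u-m['cx'])/m['fx'],(v-m['cy'])/m['fy']]);r=np.hypot(*a)
        d=np.array([a[0]/r*np.sin(r),-a[1]/r*np.sin(r),-np.cos(r)]) if r>1e-9 else np.array([0,0,-1.])
    else: d=np.array([(u-m['cx'])/m['fx'],-(v-m['cy'])/m['fy'],-1.])
    return m['origin'],m['orientation']@d
def onplane(m,u,v,z):
    o,d=ray(m,u,v); return o+d*(z-o[2])/d[2]
def proj(m,p):
    c=m['orientation'].T@(np.array(p)-m['origin'])
    x,y,z=c[0],-c[1],-c[2]
    if m.get('fish'):
        t=np.arctan2(np.hypot(x,y),z);r=np.hypot(x,y)
        return m['cx']+m['fx']*t*x/r, m['cy']+m['fy']*t*y/r
    return m['cx']+m['fx']*x/z,m['cy']+m['fy']*y/z
def cam(n):
    m=dict(env.camera_model(n)); m['fish']=(n=='wrist'); return m
E
python3 - <<'E'
from h import *
m=cam('side')
for n,u,v,z in [('ring',267,258,.018),('roll',282,181,.018),('disc',217,330,.018),('brown',248,326,.03)]: print(n,onplane(m,u,v,z))
im=cv2.imread('pics/side0.png')[160:360,190:330]
cv2.imwrite('pics/side0z.png',cv2.resize(im,None,fx=4,fy=4,interpolation=cv2.INTER_CUBIC)[:800:,:][100:700])
E
```

```text
ring [ 0.47620717 -0.04768467  0.018     ]
roll [0.58318218 0.10738728 0.018     ]
disc [ 0.33379947 -0.1392265   0.018     ]
brown [ 0.38778023 -0.15954091  0.03      ]
```

View pics/side0z.png

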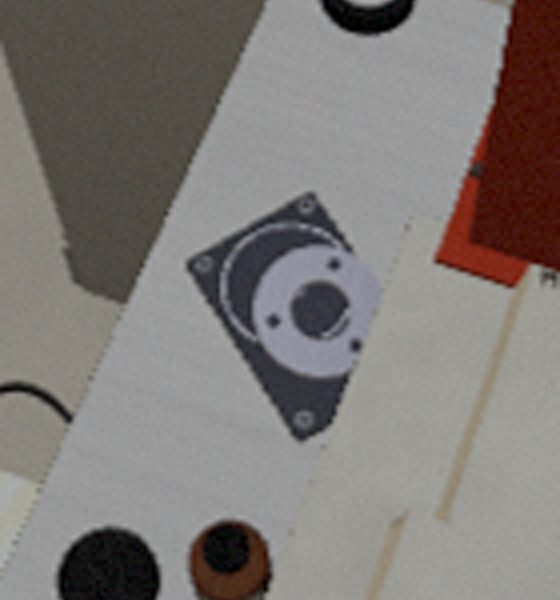

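The enlarged view shows three plate corners, the white circle and the ring, with the ring's far side hidden by the machine. Next I'll get the plate pose.

```bash
python3 - <<'E'
from h import *
m=cam('side')
P=lambda x,y,z: onplane(m,190+x/4,185+y/4,z)[:2]
T,L,B=P(311,193,.008),P(187,262,.008),P(300,440,.008)
print(T,L,B,'short',np.linalg.norm(T-L),'long',np.linalg.norm(B-L))
ex=(L-B)/np.linalg.norm(L-B); ey=np.array([-ex[1],ex[0]])
print('ex',ex,np.degrees(np.arctan2(ex[1],ex[0])),'dot',ex@(T-L)/.078)
# left corner: x=+41, y=?
s=np.sign(ey@(T-L)); 
pin=L-.041*ex+s*.039*ey; print('pin',pin,s)
print('hole top',P(320,308,.02),(P(320,308,.02)-pin)@ex,(P(320,308,.02)-pin)@ey)
# ring dots
for d in [(335,265),(273,321),(355,345)]: print(P(*d,.021))
o=env.observe();print('tool',o['position'],o['tool_rot'].round(3))
E
```

```text
[0.50244735 0.00678704] [ 0.42821643 -0.00246378] [ 0.44226994 -0.11292502] short 0.07480513022271862 long 0.11135163776678288
ex [-0.12620846  0.99200374] 97.25054807373213 dot -0.0024579961387697076
pin [ 0.47207912 -0.0382138 ] -1.0
hole top [ 0.47776726 -0.05883652] -0.021175711355692683 -0.003039898408699328
[ 0.49418521 -0.04117307]
[ 0.45354616 -0.05570357]
[ 0.48512717 -0.08427437]
tool [0.12678886 0.5349661  0.22207682] [[-0.    -0.973  0.231]
 [-0.001  0.231  0.973]
 [-1.     0.    -0.001]]
```

```bash
python3 - <<'E'
from h import *
m=cam('side')
def height(b,t,z0):
    p=onplane(m,*b,z0)
    zs=np.linspace(0,.6,601); pr=np.array([proj(m,(p[0],p[1],z)) for z in zs])
    i=np.argmin(np.hypot(*(pr-np.array(t)).T)); return p,zs[i],np.hypot(*(pr[i]-np.array(t)))
for b,t in [((311,240),(317,179)),((396,268),(428,210))]: print(height(b,t,.0))
for uv in [(317,179),(428,210),(445,100),(355,90)]:
  for z in (.1,.15,.2,.25): print(uv,onplane(m,*uv,z))
# cream edge rays
for uv in [(283,270),(292,240),(240,380),(320,252)]:
  for z in (0,.1,.2,.3,.4): print(uv,onplane(m,*uv,z).round(3))
# yaw suggestions
E
python3 - <<'E'
import cv2
im=cv2.imread('pics/side0.png')
cv2.imwrite('pics/side0r.png',cv2.resize(im[130:420,180:560],None,fx=2,fy=2,interpolation=cv2.INTER_CUBIC))
E
```

```text
(array([ 0.58033709, -0.04235238,  0.        ]), np.float64(0.228), np.float64(5.27957358178896))
(array([ 0.70895024, -0.17135507,  0.        ]), np.float64(0.227), np.float64(7.119636149117318))
(317, 179) [0.62429476 0.03385042 0.1       ]
(317, 179) [0.6044323  0.00607915 0.15      ]
(317, 179) [ 0.58456985 -0.02169213  0.2       ]
(317, 179) [ 0.56470739 -0.04946341  0.25      ]
(428, 210) [ 0.78530414 -0.11911987  0.1       ]
(428, 210) [ 0.75372119 -0.13575584  0.15      ]
(428, 210) [ 0.72213824 -0.15239182  0.2       ]
(428, 210) [ 0.69055529 -0.1690278   0.25      ]
(445, 100) [0.98922074 0.10306153 0.1       ]
(445, 100) [0.94279391 0.07025211 0.15      ]
(445, 100) [0.89636708 0.03744268 0.2       ]
(445, 100) [0.84994025 0.00463326 0.25      ]
(355, 90) [0.81858603 0.2151652  0.1       ]
(355, 90) [0.78458036 0.17419531 0.15      ]
(355, 90) [0.75057469 0.13322543 0.2       ]
(355, 90) [0.71656902 0.09225554 0.25      ]
(283, 270) [ 0.498 -0.078 -0.   ]
(283, 270) [ 0.479 -0.112  0.1  ]
(283, 270) [ 0.461 -0.147  0.2  ]
(283, 270) [ 0.442 -0.181  0.3  ]
(283, 270) [ 0.423 -0.215  0.4  ]
(292, 240) [ 0.544 -0.026  0.   ]
(292, 240) [ 0.519 -0.066  0.1  ]
(292, 240) [ 0.495 -0.107  0.2  ]
(292, 240) [ 0.471 -0.148  0.3  ]
(292, 240) [ 0.446 -0.189  0.4  ]
(240, 380) [ 0.339 -0.234  0.   ]
(240, 380) [ 0.341 -0.248  0.1  ]
(240, 380) [ 0.342 -0.263  0.2  ]
(240, 380) [ 0.344 -0.277  0.3  ]
(240, 380) [ 0.345 -0.292  0.4  ]
(320, 252) [ 0.585 -0.075 -0.   ]
(320, 252) [ 0.555 -0.109  0.1  ]
(320, 252) [ 0.525 -0.144  0.2  ]
(320, 252) [ 0.496 -0.179  0.3  ]
(320, 252) [ 0.466 -0.213  0.4  ]
```

View pics/side0r.png

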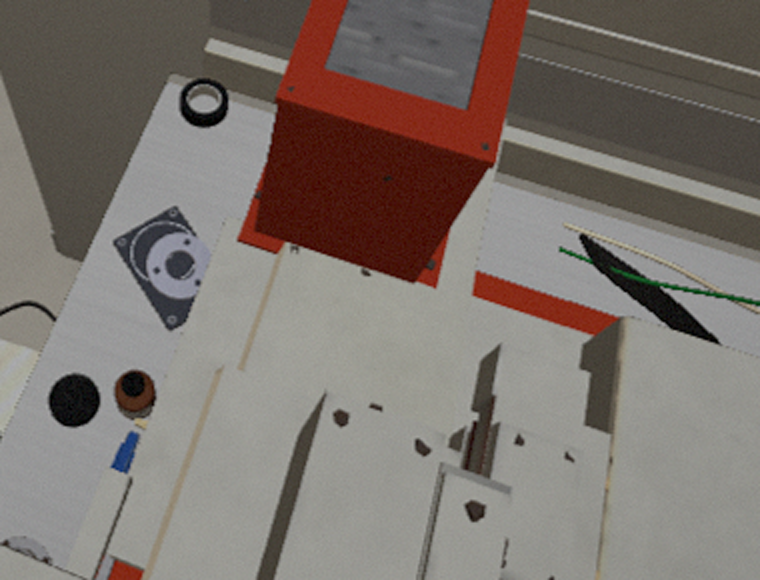

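The enlargement shows a red column and a cream machine slab close beside the plate's right side, and I can't tell the slab's height from it. I'll bring the wrist camera over to see.

```bash
python3 -m jog '[[1,-0.05,-0.04,-0.03,0],[1,-0.1,-0.08,-0.06,0],[1,-0.12,-0.12,-0.09,0],[1,-0.12,-0.16,-0.12,0],[1,-0.12,-0.20,-0.15,0],[1,-0.12,-0.24,-0.17,0],[1,-0.12,-0.28,-0.20,0],[1,-0.12,-0.32,-0.23,0],[1,-0.12,-0.36,-0.26,0],[1,-0.12,-0.36,-0.26,0],[1,-0.12,-0.36,-0.26,0]]'
python3 - <<'E'
from h import *
print(env.camera_model('wrist'))
for n in ["wrist"]:
    cv2.imwrite(f"pics/{n}1.png",env.get_image(n)[:,:,::-1])
E
```

```text
time_s: 1.25
position: [0.4193, 0.1963, 0.3417]
tool_rot: [[-0.001, -0.972, 0.235], [-0.001, 0.235, 0.972], [-1.0, 0.001, -0.001]]
ft_force: [-0.3, 0.1, -0.4]
grip_width: 0.0853
{'fx': 325.19226210127806, 'fy': 325.19226210127806, 'cx': 281.9198581513544, 'cy': 211.31938967644624, 'origin': array([0.3368207 , 0.2157388 , 0.49241277]), 'orientation': array([[ 0.23598089, -0.9186809 , -0.31676242],
       [ 0.97175474,  0.22228733,  0.07925316],
       [-0.00239609, -0.32651761,  0.94518808]])}
```

View pics/wrist1.png

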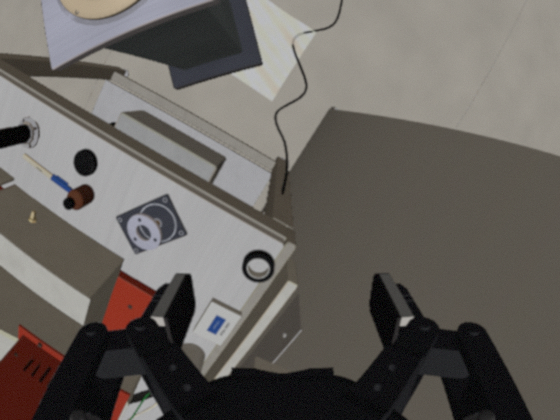

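The wrist view now shows the whole plate at about (152,222), with the ring at (144,232), the tape at (258,265), and the cream block's near corner at (118,260).

```bash
python3 - <<'E'
import cv2
im=cv2.imread('pics/wrist1.png')
cv2.imwrite('pics/wrist1z.png',cv2.resize(im[180:270,100:210],None,fx=6,fy=6,interpolation=cv2.INTER_CUBIC))
E
```

```text
(no output)
```

View pics/wrist1z.png

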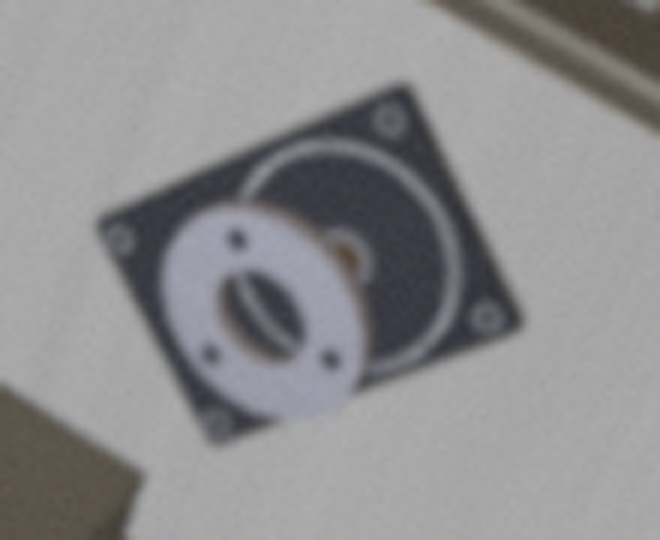

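The zoom shows all four plate corners, the brass pin peeking out at about (345,258), and the ring's hole at about (265,315).

```bash
python3 - <<'E'
from h import *
m=cam('wrist')
P=lambda x,y,z: onplane(m,100+x/6-.4,180+y/6-.4,z)[:2]
C=[P(*c,.008) for c in [(405,85),(523,320),(218,443),(100,222)]]
for i in range(4): print(C[i],np.linalg.norm(C[i]-C[(i+1)%4]))
ex=(C[0]+C[1]-C[2]-C[3]);ex/=np.linalg.norm(ex); ey=np.array([-ex[1],ex[0]])
print('ex',ex,np.degrees(np.arctan2(ex[1],ex[0])))
pin=np.mean(C,0)+ex*.016; print('pin',pin)
for n,p,z in [('hole top',(265,315),.0205),('pin',(350,258),.018)]:
  q=P(*p,z)-pin; print(n,q+pin,q@ex,q@ey)
for n,p in [('far low rim',(167,268)),('dotA',(237,239)),('B',(210,355)),('C',(331,360))]:
  q=P(*p,.018)-pin; print(n,q@ex,q@ey)
for z in (0,.05,.1,.15,.2): print('block corner',z,P(142,478,z).round(3))
print('tape',onplane(m,258,265,.018))
s=cam('side')
for z in (0,.05,.1,.15,.2): print(z,np.round(proj(s,(*P(142,478,z),z)),1))
E
```

```text
[0.42541116 0.003432  ] 0.07330975524536859
[0.49797927 0.01383343] 0.11099084736455524
[ 0.5144402  -0.09592998] 0.07509118898311934
[ 0.4400103 -0.1058737] 0.11027633997228269
ex [-0.14037816  0.99009796] 98.06972926115995
pin [ 0.46721418 -0.03029299]
hole top [ 0.47546719 -0.05623941] -0.026848033676359396 -0.004528978839758604
pin [ 0.46603252 -0.02532902] 0.005080703493279541 0.00047312269563954236
far low rim -0.05063480587504156 0.0186150681009474
dotA -0.02480134482244165 0.018022259050744758
B -0.05177717472497891 -0.009579741482420868
C -0.01597785958597854 -0.024353110554903683
block corner 0 [ 0.523 -0.133]
block corner 0.05 [ 0.504 -0.098]
block corner 0.1 [ 0.485 -0.062]
block corner 0.15 [ 0.466 -0.027]
block corner 0.2 [0.447 0.009]
tape [0.57686965 0.11714228 0.018     ]
0 [306.6 288.6]
0.05 [291.1 267.8]
0.1 [274.2 245.2]
0.15 [255.9 220.6]
0.2 [235.9 193.8]
```

```bash
python3 - <<'E'
from h import *
m=cam('wrist');s=cam('side')
A=onplane(m,118-.0,258.6,0);B=onplane(m,40,199,0); print(A,B)
for uv in [(118,259),(20,184),(105,293),(85,328)]:
  print(uv,[onplane(m,*uv,z).round(3)[:2].tolist() for z in (0,.1,.2,.3)])
n=np.array([-(B-A)[1],(B-A)[0],0])
for uv in [(292,240),(283,270),(240,380),(320,252),(290,360)]:
  o,d=ray(s,*uv); t=n@(A-o)/(n@d); print(uv,(o+t*d).round(3))
im=cv2.imread('pics/wrist1.png')
cv2.imwrite('pics/wrist1b.png',cv2.resize(im[120:420,0:260],None,fx=2,fy=2,interpolation=cv2.INTER_CUBIC))
E
```

```text
[ 0.51998262 -0.14433789  0.        ] [ 0.36528112 -0.2777843   0.        ]
(118, 259) [[0.521, -0.145], [0.483, -0.071], [0.446, 0.002], [0.408, 0.076]]
(20, 184) [[0.321, -0.321], [0.324, -0.212], [0.327, -0.103], [0.33, 0.007]]
(105, 293) [[0.587, -0.214], [0.536, -0.127], [0.485, -0.039], [0.434, 0.048]]
(85, 328) [[0.669, -0.325], [0.601, -0.215], [0.534, -0.105], [0.466, 0.005]]
(292, 240) [ 0.423 -0.228  0.495]
(283, 270) [ 0.411 -0.239  0.469]
(240, 380) [ 0.346 -0.295  0.421]
(320, 252) [ 0.54  -0.127  0.152]
(290, 360) [ 0.489 -0.171 -0.513]
```

View pics/wrist1b.png

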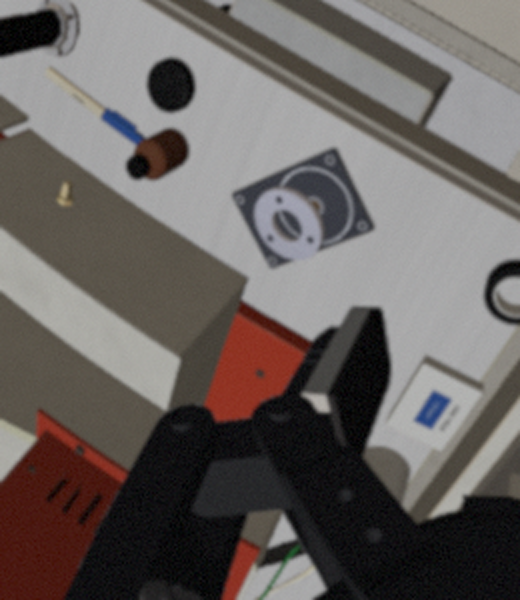

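```bash
python3 - <<'E'
from h import *
m=cam('wrist');s=cam('side')
def vert(a,b):
  o,d=ray(m,*a);o,e=ray(m,*b)
  # same azimuth test; xy ratio
  print('az',np.degrees(np.arctan2(d[1],d[0])),np.degrees(np.arctan2(e[1],e[0])))
  for zb in (0,.02,.04,.06,.08,.1,.15):
    p=onplane(m,*a,zb); t=np.linalg.norm(p[:2]-o[:2])/np.linalg.norm(e[:2]); zt=(o+t*e)[2]
    print(zb,p.round(3)[:2],'zt',zt.round(3),'side b',np.round(proj(s,p),0),'side t',np.round(proj(s,(p[0],p[1],zt)),0))
vert((123.3,258.8),(90.8,297.3))
E
```

```text
az -61.87423855353616 -61.589086537457504
0 [ 0.523 -0.133] zt 0.131 side b [306. 289.] side t [311. 264.]
0.02 [ 0.515 -0.119] zt 0.145 side b [300. 280.] side t [304. 255.]
0.04 [ 0.507 -0.104] zt 0.16 side b [294. 272.] side t [297. 246.]
0.06 [ 0.5  -0.09] zt 0.175 side b [287. 263.] side t [289. 237.]
0.08 [ 0.492 -0.076] zt 0.189 side b [281. 254.] side t [282. 228.]
0.1 [ 0.485 -0.062] zt 0.204 side b [274. 245.] side t [274. 218.]
0.15 [ 0.466 -0.026] zt 0.241 side b [255. 221.] side t [253. 193.]
```

The block's corner overhangs near (0.503, -0.096) at z≈0.05–0.17. If the gripper body straddled the ring to push its low rim, it would come very close to hitting the block. Instead I'll lower the rear finger into the ring's hole and draw the ring towards the pin, with the gripper body on the free side. First I'll hover there.

```bash
python3 -m jog '[[1,0.02,-0.018,-0.037,-0.1],[1,0.04,-0.036,-0.074,-0.2],[1,0.06,-0.054,-0.110,-0.3],[1,0.08,-0.074,-0.150,-0.4],[1,0.11,-0.092,-0.187,-0.464],[1,0.15,-0.092,-0.187,-0.464],[1,0.19,-0.092,-0.187,-0.464],[1,0.19,-0.092,-0.187,-0.464],[1,0.19,-0.092,-0.187,-0.464]]'
python3 - <<'E'
from h import *
print(env.camera_model('wrist'))
im=env.get_image('wrist')[:,:,::-1]
cv2.imwrite("pics/wrist2.png",im)
cv2.imwrite("pics/side2.png",env.get_image('side')[:,:,::-1])
E
```

```text
time_s: 2.2
position: [0.4638, -0.0033, 0.1535]
tool_rot: [[0.0, -0.973, -0.23], [0.0, -0.23, 0.973], [-1.0, -0.0, 0.0]]
ft_force: [-0.2, -0.7, 0.0]
grip_width: 0.0857
{'fx': 325.19226210127806, 'fy': 325.19226210127806, 'cx': 281.9198581513544, 'cy': 211.31938967644624, 'origin': array([ 0.38104954, -0.02342735,  0.30413377]), 'orientation': array([[-0.22985615, -0.91961738, -0.31854359],
       [ 0.97322384, -0.21760716, -0.07404376],
       [-0.00122543, -0.32703363,  0.94501191]])}
```

View pics/wrist2.png

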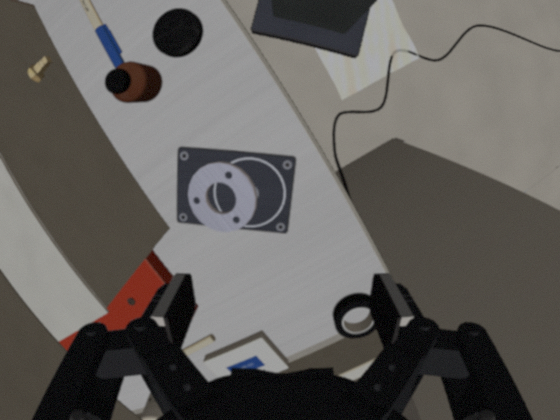

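View pics/side2.png

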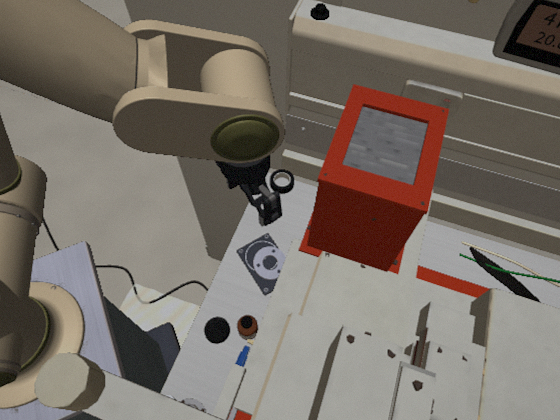

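The wrist view is now much closer: the ring's hole is at about (224,197), the plate corners are clear, and the block corner is at (168,228). The side view shows the gripper hovering clear of the plate, column and tape.

```bash
python3 - <<'E'
from h import *
im=cv2.imread('pics/wrist2.png')
z=cv2.resize(im[135:240,165:305],None,fx=5,fy=5,interpolation=cv2.INTER_CUBIC)
cv2.imwrite('pics/wrist2z.png',z)
m=cam('wrist'); o=env.observe(); R=o['tool_rot'];p=o['position']
for tx in (.0,.014):
  for sz in (-1,1):
    for (ty,tz) in ((.011,.0427),(-.011,.0427),(.011,.057),(-.011,.057)):
      print(tx,sz,ty,tz,np.round(proj(m,p+R@[tx,ty,sz*tz]),0))
E
```

```text
0.0 -1 0.011 0.0427 [202. 251.]
0.0 -1 -0.011 0.0427 [206. 286.]
0.0 -1 0.011 0.057 [176. 250.]
0.0 -1 -0.011 0.057 [182. 285.]
0.0 1 0.011 0.0427 [364. 251.]
0.0 1 -0.011 0.0427 [360. 286.]
0.0 1 0.011 0.057 [390. 250.]
0.0 1 -0.011 0.057 [384. 285.]
0.014 -1 0.011 0.0427 [207. 240.]
0.014 -1 -0.011 0.0427 [211. 274.]
0.014 -1 0.011 0.057 [183. 240.]
0.014 -1 -0.011 0.057 [188. 273.]
0.014 1 0.011 0.0427 [359. 240.]
0.014 1 -0.011 0.0427 [355. 274.]
0.014 1 0.011 0.057 [383. 240.]
0.014 1 -0.011 0.057 [378. 273.]
```

View pics/wrist2z.png

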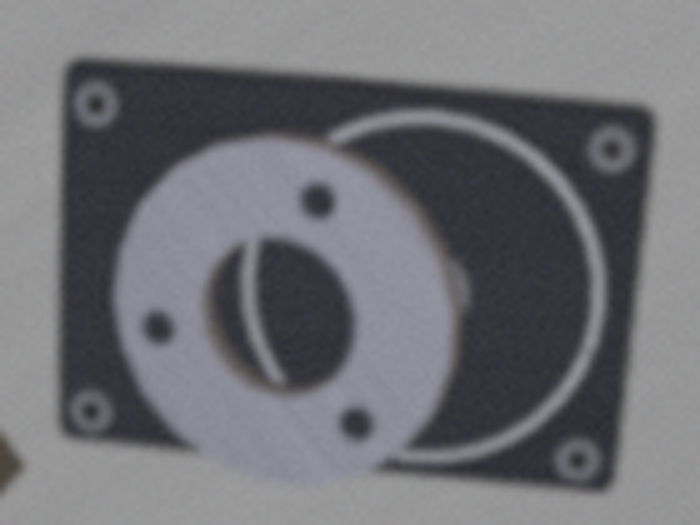

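The zoom shows the full plate outline, the ring with its hole at about (282,315) and the pin's edge at (458,290). I'll fit these and check the fingertip.

```bash
python3 - <<'E'
from h import *
im=cv2.imread('pics/wrist2.png')
z=cv2.resize(im[240:380,120:260],None,fx=4,fy=4,interpolation=cv2.INTER_CUBIC)
z=cv2.convertScaleAbs(z,alpha=2.2,beta=20)
cv2.imwrite('pics/wrist2f.png',z)
m=cam('wrist')
P=lambda x,y,z: onplane(m,165+(x+.5)/5-.5,135+(y+.5)/5-.5,z)[:2]
# screws: symmetric; corners
C=[P(*c,.008) for c in [(652,108),(608,490),(62,434),(70,60)]]
print([np.linalg.norm(C[i]-C[(i+1)%4]).round(4) for i in range(4)])
ex=(C[0]+C[1]-C[2]-C[3]);ex/=np.linalg.norm(ex); ey=np.array([-ex[1],ex[0]])
ctr=np.mean(C,0); pin=ctr+ex*.016; print('ex ang',np.degrees(np.arctan2(ex[1],ex[0])),'pin',pin)
W=[P(*c,.008) for c in [(425,118),(598,290),(430,455),(560,175),(565,410),(500,130),(345,135)]]
def circ(p):
  p=np.array(p);A=np.c_[2*p,np.ones(len(p))];s=np.linalg.lstsq(A,(p**2).sum(1),rcond=None)[0];return s[:2],np.sqrt(s[2]+s[:2]@s[:2])
c,r=circ(W);print('white circle',c,'dia',2*r)
pin=c
# hole top rim points ; top face tilted: height at centre ~ 8+10*34/53+8*cos = 22; slope
def tl(x,y):
  h=.0220
  for _ in range(6):
    q=P(x,y,h); h=.0220+.19*((q-pin)@ex+.025)
  return np.array([*q,h])
H=[tl(*c) for c in [(265,238),(320,250),(354,310),(340,365),(300,393),(215,345),(210,285),(235,250)]]
c2,r2=circ([h[:2] for h in H]); print('hole top',c2,'dia',2*r2, 'rel',(c2-pin)@ex,(c2-pin)@ey)
O=[tl(*c) for c in [(113,290),(270,133),(385,175),(458,310),(300,487),(200,450),(135,200)]]
c3,r3=circ([h[:2] for h in O]); print('outer',c3,2*r3,'rel',(c3-pin)@ex,(c3-pin)@ey)
print('under centre shift ~ +1.4mm along ex? tilt axis')
print('block corner',[onplane(m,169,228,h).round(3).tolist() for h in (0,.03,.05,.07)])
print('tape',onplane(m,355,315,.018))
E
```

```text
[np.float64(0.0766), np.float64(0.1113), np.float64(0.0763), np.float64(0.1105)]
ex ang 97.49292454773668 pin [ 0.47048553 -0.03541917]
white circle [ 0.47161355 -0.03430574] dia 0.06782642417215615
hole top [ 0.47794451 -0.05971705] dia 0.029443235978076198 rel -0.026019896801649255 -0.002963177294385289
outer [ 0.47760124 -0.06000582] 0.06781625427576134 rel -0.026261437466293433 -0.002585176588780709
under centre shift ~ +1.4mm along ex? tilt axis
block corner [[0.531, -0.112, 0.0], [0.516, -0.103, 0.03], [0.506, -0.097, 0.05], [0.497, -0.092, 0.07]]
tape [0.57955829 0.10608807 0.018     ]
```

View pics/wrist2f.png

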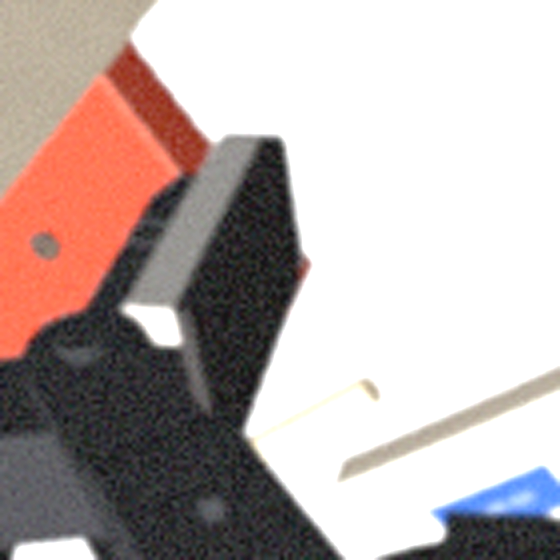

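```bash
python3 - <<'E'
from h import *
from scipy.optimize import least_squares
m=cam('wrist'); o=env.observe(); R=o['tool_rot'];p=o['position']
for tx in (-.01,-.02,-.03,-.04):
  print(tx,[np.round(proj(m,p+R@[tx,ty,-tz]),0).tolist() for ty,tz in ((.011,.0427),(-.011,.0427),(.011,.053))])
print('target: inner+y (191.2,275), inner-y (195,306), outer+y (176,274)')
print('proj tcp',proj(m,p), 'z',p)
E
```

```text
-0.01 [[198.0, 260.0], [202.0, 296.0], [178.0, 259.0]]
-0.02 [[193.0, 269.0], [198.0, 307.0], [172.0, 269.0]]
-0.03 [[187.0, 280.0], [194.0, 319.0], [166.0, 279.0]]
-0.04 [[181.0, 292.0], [189.0, 332.0], [159.0, 291.0]]
target: inner+y (191.2,275), inner-y (195,306), outer+y (176,274)
proj tcp (np.float64(283.1871912096551), np.float64(270.3666179122825)) z [ 0.46460625 -0.0037093   0.15463803]
```

The ring is about 26 mm from the pin and 3 mm to one side, and the circle and hole diameters measure true (67.8 and 29.4 mm). The overhang corner is confirmed at (0.506, -0.097, 0.05). I'll align the rear finger over the hole and go down to a safe height.

```bash
python3 -m jog '[[1,0.02,0.001,-0.006,0],[1,0.05,0.001,-0.010,0],[1,0.08,0.001,-0.010,0],[1,0.08,0.001,-0.010,0],[1,0.08,0.001,-0.010,0]]'
python3 - <<'E'
from h import *
im=env.get_image('wrist')[:,:,::-1]
o=env.observe();print(o['position'],o['ft_force'])
cv2.imwrite("pics/wrist3.png",cv2.resize(im[120:400,80:440],None,fx=2,fy=2,interpolation=cv2.INTER_CUBIC))
im=env.get_image('side')[:,:,::-1]
cv2.imwrite("pics/side3.png",cv2.resize(im[180:320,200:340],None,fx=4,fy=4,interpolation=cv2.INTER_CUBIC))
E
```

```text
time_s: 2.8
position: [0.4658, -0.014, 0.0742]
tool_rot: [[0.002, -0.973, -0.23], [-0.001, -0.23, 0.973], [-1.0, -0.002, -0.001]]
ft_force: [0.4, 0.4, 1.0]
grip_width: 0.0859
[ 0.46608751 -0.01409824  0.07451447] [ 0.04404513 -0.30393238  0.22973107]
```

View pics/wrist3.png

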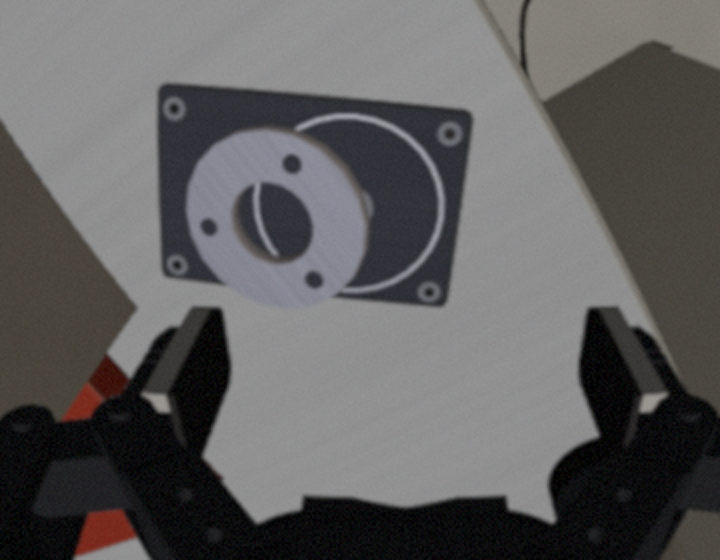

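View pics/side3.png

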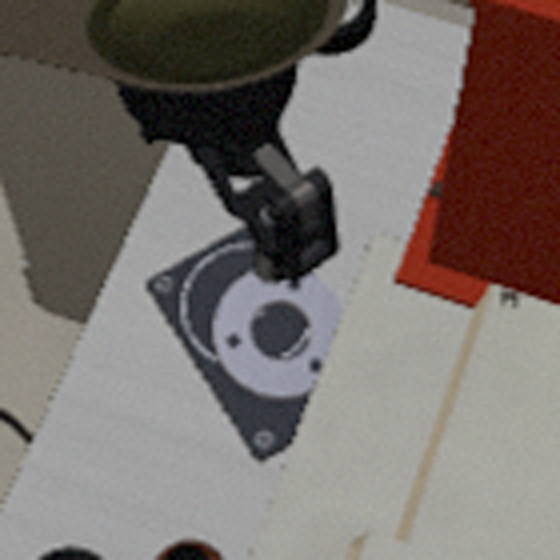

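```bash
python3 - <<'E'
from h import *
s=cam('side');m=cam('wrist'); o=env.observe(); R=o['tool_rot'];p=o['position']
for tx in (.014,0,-.01,-.02,-.03):
  q=[(np.array(proj(s,p+R@[tx,ty,-tz]))-[200,180])*4 for ty,tz in ((.011,.043),(-.011,.043),(.011,.053),(-.011,.053))]
  w=[(np.array(proj(m,p+R@[tx,ty,-tz]))-[80,120])*2 for ty,tz in ((.011,.043),(-.011,.043),(.011,.053))]
  print(tx,np.round(q).tolist(),np.round(w).tolist())
E
```

```text
0.014 [[255.0, 305.0], [292.0, 279.0], [268.0, 320.0], [305.0, 294.0]] [[254.0, 240.0], [261.0, 308.0], [220.0, 240.0]]
0 [[255.0, 293.0], [292.0, 267.0], [268.0, 309.0], [305.0, 282.0]] [[243.0, 262.0], [251.0, 333.0], [207.0, 261.0]]
-0.01 [[254.0, 285.0], [292.0, 258.0], [267.0, 300.0], [305.0, 273.0]] [[234.0, 279.0], [244.0, 353.0], [196.0, 278.0]]
-0.02 [[254.0, 276.0], [291.0, 249.0], [267.0, 292.0], [305.0, 264.0]] [[224.0, 299.0], [235.0, 374.0], [185.0, 297.0]]
-0.03 [[253.0, 267.0], [291.0, 240.0], [267.0, 283.0], [305.0, 255.0]] [[213.0, 321.0], [226.0, 398.0], [172.0, 319.0]]
```

```bash
python3 - <<'E'
import cv2,numpy as np
from rig import env
im=env.get_image('side')[:,:,::-1]
z=cv2.resize(im[205:275,240:310],None,fx=8,fy=8,interpolation=cv2.INTER_CUBIC)
z=(255*(z/255.)**.45).astype(np.uint8)
cv2.imwrite("pics/side3z.png",z)
E
```

```text
(no output)
```

View pics/side3z.png

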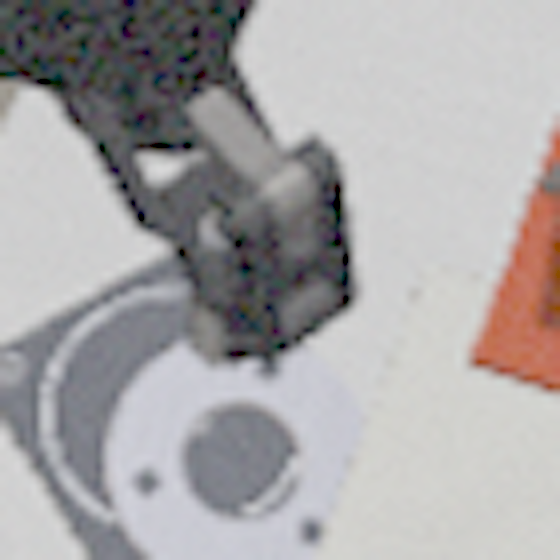

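```bash
python3 - <<'E'
from h import *
s=cam('side'); o=env.observe(); R=o['tool_rot'];p=o['position']
for name,uv in [('padL',(263.8,248)),('padB',(266.9,250)),('link B',(275,249.4)),('linkR',(283.8,241.9)),('linkRtop',(282,223))]:
  O,d=ray(s,*uv)
  for tz in (.043,.05,.057):
    # R[:,2].(O+t d - p) = -tz
    t=(-tz-R[:,2]@(O-p))/(R[:,2]@d); q=R.T@(O+t*d-p); print(name,tz,q.round(3))
E
```

```text
padL 0.043 [-0.023  0.01  -0.043]
padL 0.05 [-0.042  0.015 -0.05 ]
padL 0.057 [-0.061  0.019 -0.057]
padB 0.043 [-0.005  0.003 -0.043]
padB 0.05 [-0.024  0.008 -0.05 ]
padB 0.057 [-0.043  0.013 -0.057]
link B 0.043 [ 0.019 -0.016 -0.043]
link B 0.05 [-0.    -0.011 -0.05 ]
link B 0.057 [-0.02  -0.005 -0.057]
linkR 0.043 [ 0.014 -0.038 -0.043]
linkR 0.05 [-0.006 -0.032 -0.05 ]
linkR 0.057 [-0.026 -0.026 -0.057]
linkRtop 0.043 [-0.072 -0.032 -0.043]
linkRtop 0.05 [-0.09  -0.026 -0.05 ]
linkRtop 0.057 [-0.107 -0.02  -0.057]
```

Both views put the open fingertip about 24 mm behind the TCP, higher than I expected. I'll go down in checked steps and settle its height by touch.

```bash
python3 -m jog '[[1,0.02,0,0,0],[1,0.038,0,0,0],[1,0.038,0,0,0],[1,0.038,0,0,0]]'
cat > snap.py <<'E'
import sys
from h import *
n=sys.argv[1]
a=env.get_image('wrist')[:,:,::-1];o=env.observe();print(o['position'],o['ft_force'].round(2),o['time_s'])
b=env.get_image('side')[:,:,::-1]
g=lambda z:(255*(z/255.)**.55).astype(np.uint8)
A=g(cv2.resize(a[140:340,80:280],None,fx=2,fy=2,interpolation=cv2.INTER_CUBIC))
B=g(cv2.resize(b[215:295,235:315],None,fx=5,fy=5,interpolation=cv2.INTER_CUBIC))
cv2.imwrite(f'pics/{n}.png',np.hstack([A,B]))
E
python3 snap.py s4
```

```text
time_s: 3.35
position: [0.4654, -0.0141, 0.0356]
tool_rot: [[0.001, -0.973, -0.229], [-0.0, -0.229, 0.973], [-1.0, -0.001, -0.001]]
ft_force: [0.6, -0.2, 0.2]
grip_width: 0.0853
[ 0.46558378 -0.01416895  0.0357311 ] [ 0.17  0.5  -0.03] 3.4
```

View pics/s4.png

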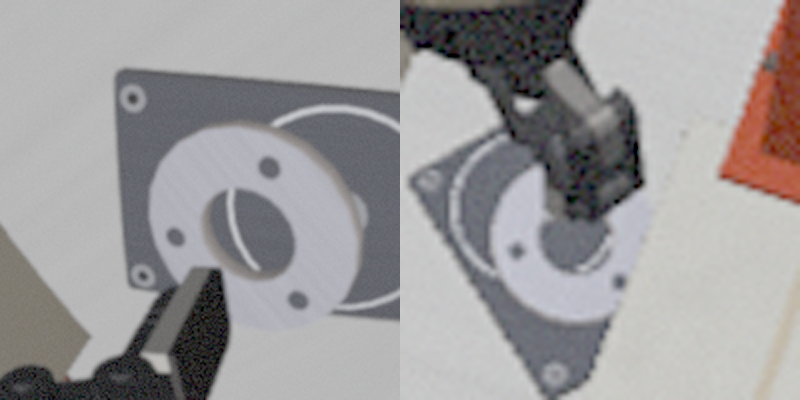

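The tip (at (220,268) in the left pane) is still above the ring and in line with the hole. I'm continuing down in smaller steps.

```bash
python3 -m jog '[[1,0.012,-0.001,0,0],[1,0.024,-0.001,0,0],[1,0.024,-0.001,0,0],[1,0.024,-0.001,0,0]]'
python3 snap.py s5
```

```text
time_s: 3.85
position: [0.4662, -0.0139, 0.0113]
tool_rot: [[0.001, -0.973, -0.229], [-0.0, -0.229, 0.973], [-1.0, -0.001, -0.0]]
ft_force: [-0.4, 0.6, -0.4]
grip_width: 0.0852
[ 0.46632821 -0.01394061  0.01137341] [-0.4   0.59 -0.03] 3.9
```

View pics/s5.png

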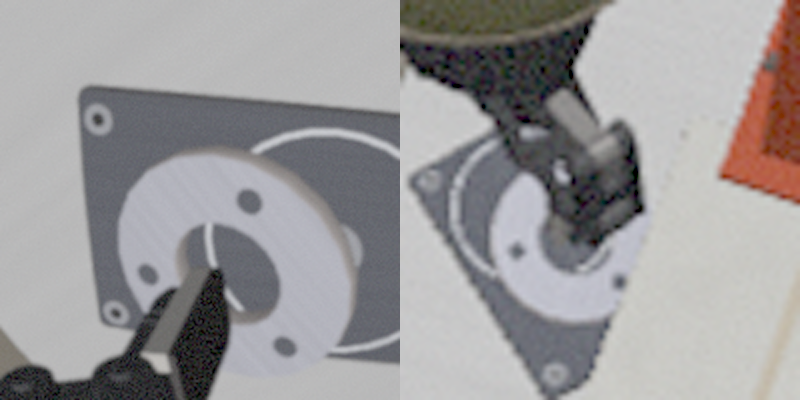

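The fingertip is over the hole, judging by the left pane: inner corner at (220,268), hole spanning x 178–280. Extrapolating the descent, it needs about +2 mm along tool y to be centred.

```bash
python3 -m jog '[[1,0,0.002,0,0],[1,0.003,0.002,0,0],[1,0.006,0.002,0,0],[1,0.009,0.002,0,0],[1,0.009,0.002,0,0],[1,0.009,0.002,0,0]]'
python3 snap.py s6
```

```text
time_s: 4.55
position: [0.4639, -0.0142, 0.0014]
tool_rot: [[-0.0, -0.973, -0.229], [0.0, -0.229, 0.973], [-1.0, 0.0, 0.0]]
ft_force: [0.1, -1.2, -0.2]
grip_width: 0.0854
[ 0.46395651 -0.01427643  0.00150542] [ 0.89 -0.12 -0.65] 4.6
```

View pics/s6.png

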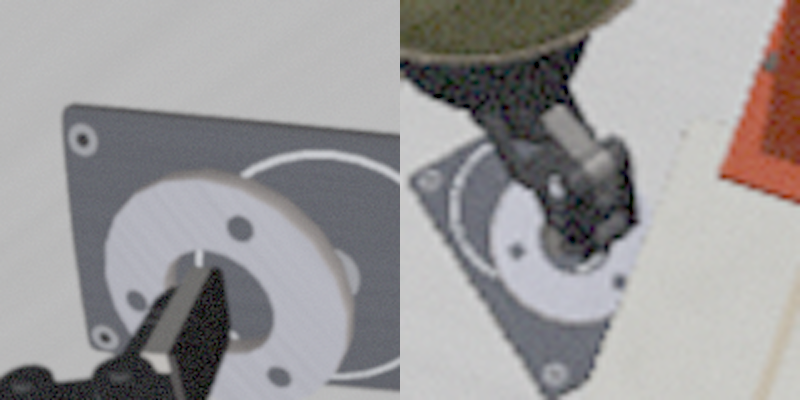

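The tip is now entering the hole (left pane: hole x 165–275, finger at 190–230), with no contact force. I'll go down 5 mm more, leaving it just above the pin's height.

```bash
python3 -m jog '[[1,0.002,0,0,0],[1,0.003,0,0,0],[1,0.004,0,0,0],[1,0.005,0,0,0],[1,0.005,0,0,0],[1,0.005,0,0,0]]'
python3 snap.py s7
```

```text
time_s: 5.25
position: [0.4639, -0.0143, -0.0035]
tool_rot: [[-0.0, -0.973, -0.229], [-0.0, -0.229, 0.973], [-1.0, 0.0, 0.0]]
ft_force: [-0.3, -0.4, 0.5]
grip_width: 0.0851
[ 0.46390333 -0.01426491 -0.00346105] [-0.23  0.26 -0.13] 5.3
```

View pics/s7.png

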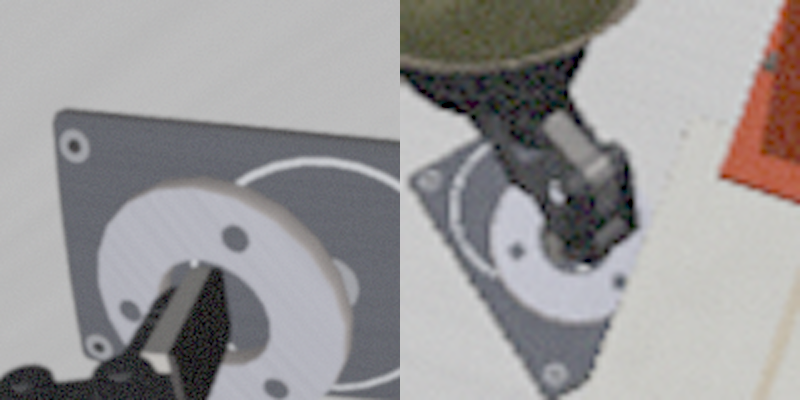

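The tip sits at roughly pin height inside the hole, but about 2.5 mm off-centre along tool y. I'll correct that, then draw along tool z, watching the force.

```bash
python3 -m jog '[[1,0,-0.0025,0,0],[1,0,-0.0025,0,0],[1,0,-0.0025,0.003,0],[1,0,-0.0025,0.006,0],[1,0,-0.0025,0.009,0],[1,0,-0.0025,0.012,0],[1,0,-0.0025,0.012,0],[1,0,-0.0025,0.012,0]]'
python3 snap.py s8
```

```text
time_s: 6.15
position: [0.4635, -0.0018, -0.0035]
tool_rot: [[-0.0, -0.973, -0.229], [0.0, -0.229, 0.973], [-1.0, 0.0, 0.0]]
ft_force: [0.7, 0.1, -0.8]
grip_width: 0.0852
[ 0.46351839 -0.00193958 -0.00348098] [-0.52  0.7   0.44] 6.2
```

View pics/s8.png

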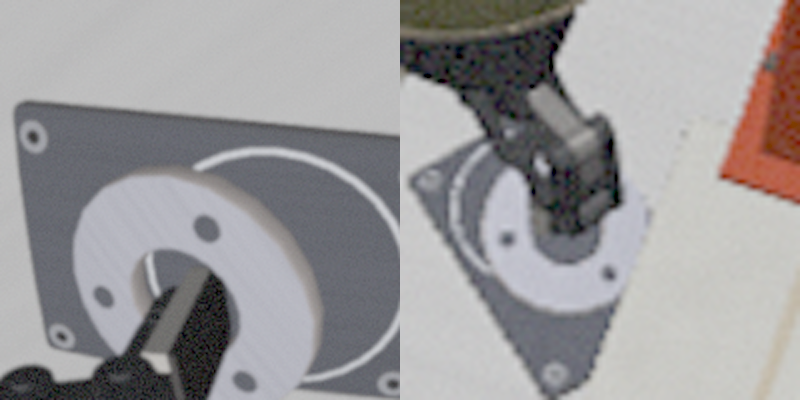

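The finger has engaged the hole's front edge and the ring has moved a few millimetres towards the pin, with no notable force. I'll keep drawing.

```bash
python3 -m jog '[[1,0,0,0.002,0],[1,0,0,0.004,0],[1,0,0,0.006,0],[1,0,0,0.008,0],[1,0,0,0.008,0],[1,0,0,0.008,0]]'
python3 snap.py s9
```

```text
time_s: 6.85
position: [0.4617, 0.0059, -0.0035]
tool_rot: [[-0.0, -0.973, -0.229], [0.0, -0.229, 0.973], [-1.0, 0.0, 0.0]]
ft_force: [0.2, 1.2, 0.6]
grip_width: 0.0855
[ 0.46172724  0.00584349 -0.00347446] [-0.04  0.51  0.03] 6.9
```

View pics/s9.png

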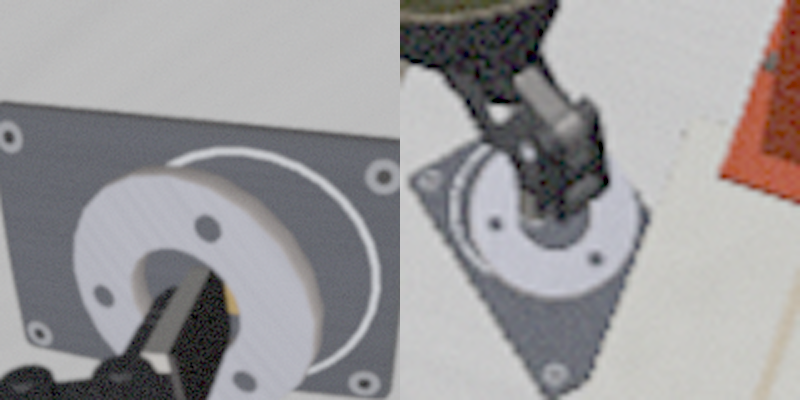

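Brass shows in the hole at (232,300): the hole's edge is now crossing the pin top, and the finger passes above the pin without force. A few millimetres more.

```bash
python3 -m jog '[[1,0,0,0.002,0],[1,0,0,0.004,0],[1,0,0,0.006,0],[1,0,0,0.006,0],[1,0,0,0.006,0]]'
python3 snap.py s10
```

```text
time_s: 7.45
position: [0.4604, 0.0117, -0.0035]
tool_rot: [[0.0, -0.973, -0.229], [-0.0, -0.229, 0.973], [-1.0, -0.0, -0.0]]
ft_force: [1.0, 0.1, -0.2]
grip_width: 0.0855
[ 0.46040217  0.01164102 -0.00347051] [-0.02  0.31  0.2 ] 7.5
```

View pics/s10.png

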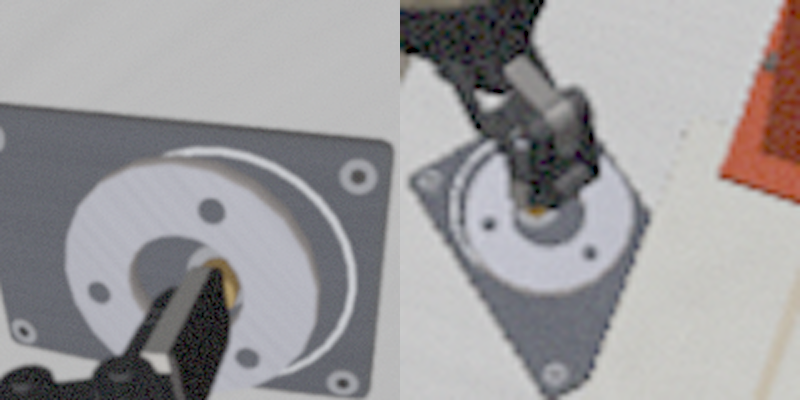

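The pin is now inside the hole at about (218,275). I'll go 3 mm more, then lift the finger to inspect.

```bash
python3 -m jog '[[1,0,0,0.002,0],[1,0,0,0.003,0],[1,0,0,0.003,0],[1,-0.006,0,0.003,0],[1,-0.02,0,0.003,0],[1,-0.05,0,0.003,0],[1,-0.08,0,0.003,0],[1,-0.08,0,0.003,0],[1,-0.08,0,0.003,0]]'
python3 snap.py s11
```

```text
time_s: 8.45
position: [0.4598, 0.0145, 0.077]
tool_rot: [[0.001, -0.973, -0.229], [-0.0, -0.229, 0.973], [-1.0, -0.001, -0.001]]
ft_force: [-0.3, 0.1, -0.0]
grip_width: 0.0857
[0.45937061 0.01458151 0.07631548] [-0.04 -0.2  -0.24] 8.5
```

View pics/s11.png

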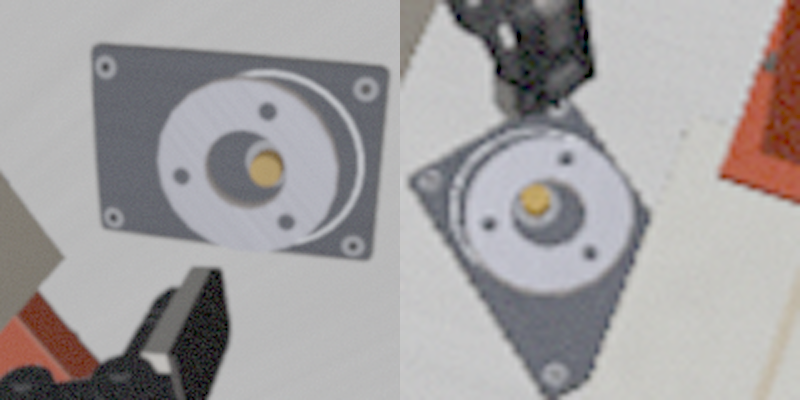

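The pin now stands inside the hole and the ring looks flat. I'll measure flatness and offset from both views, and check the tape too.

```bash
python3 - <<'E'
from h import *
def circ(p):
  A=np.c_[2*p,np.ones(len(p))];s=np.linalg.lstsq(A,(p**2).sum(1),rcond=None)[0];c=s[:2];r=np.sqrt(s[2]+c@c);e=np.hypot(*(p-c).T)-r;return c,r,e
for n in ('wrist','side'):
  m=cam(n); im=env.get_image(n); 
  hsv=cv2.cvtColor(im,cv2.COLOR_RGB2HSV)
  # brass pin top
  b=cv2.inRange(hsv,(12,110,90),(32,255,255)); 
  u,v=proj(m,(.471,-.035,.018)); w=np.zeros_like(b); cv2.circle(w,(int(u),int(v)),40,255,-1)
  k,l,st,ce=cv2.connectedComponentsWithStats(b&w); i=1+np.argmax(st[1:,4]); 
  pin=onplane(m,*ce[i],.018)[:2]; print(n,'pin',pin,st[i,4])
  r=cv2.inRange(im,(120,120,135),(255,255,255))
  d=cv2.inRange(im.astype(np.int16)[:,:,2]-im.astype(np.int16)[:,:,0],6,80)
  g=cv2.morphologyEx(r&d&w if 0 else r&d,cv2.MORPH_OPEN,np.ones((3,3)))
  k,l,st,ce=cv2.connectedComponentsWithStats(g)
  rc=[(np.hypot(*(ce[i]-(u,v))),i) for i in range(1,k) if st[i,4]>400]; i=min(rc)[1]; print('ring comp',st[i])
  cs,h=cv2.findContours((l==i).astype(np.uint8)*255,cv2.RETR_CCOMP,cv2.CHAIN_APPROX_NONE)
  for j,c in enumerate(cs):
    if len(c)<40: continue
    for z in (.016,):
      p=np.array([onplane(m,*q[0],z)[:2] for q in c]); cc,rr,e=circ(p)
      ok=abs(e)<.002; cc,rr,e=circ(p[ok]); print('hole' if h[0][j][3]>=0 else 'outer',len(c),cc,'dia',2*rr,'rms',e.std(),'from pin',np.linalg.norm(cc-pin))
  cv2.imwrite(f'pics/mask_{n}.png',(l==i).astype(np.uint8)*255)
  if n=='side':
    t=cv2.inRange(hsv,(0,0,0),(180,255,50)); k,l,st,ce=cv2.connectedComponentsWithStats(t)
    for i in range(1,k):
      if np.hypot(*(ce[i]-(282,181)))<15: print('tape px',ce[i],st[i])
E
python3 - <<'E'
import cv2
im=cv2.imread('pics/side0.png');hsv=cv2.cvtColor(im,cv2.COLOR_BGR2HSV)
t=cv2.inRange(hsv,(0,0,0),(180,255,50)); k,l,st,ce=cv2.connectedComponentsWithStats(t)
for i in range(1,k):
  if abs(ce[i]-(282,181)).max()<15: print('tape at start',ce[i],st[i])
E
```

```text
wrist pin [ 0.46882417 -0.03456068] 185
ring comp [ 159  182   88   86 4218]
outer 245 [ 0.47167907 -0.04211933] dia 0.06461845253840438 rms 0.0004049015523276128 from pin 0.008079826646105234
hole 119 [ 0.47169791 -0.04235236] dia 0.03212831875109092 rms 0.00021405178101497254 from pin 0.008304744109745082
side pin [ 0.46964844 -0.03595661] 26
ring comp [248 243  33  30 558]
outer 97 [ 0.47189356 -0.04282258] dia 0.06362282348495776 rms 0.0007091690240786641 from pin 0.00722371397052126
hole 58 [ 0.47013579 -0.04236903] dia 0.03553178142224164 rms 0.0010444412323951627 from pin 0.00643090929086505
tape px [281.91176471 182.50840336] [271 169  23  25 238]
tape at start [281.95491803 182.40163934] [271 169  23  25 244]
```

```bash
python3 - <<'E'
from h import *
R={}
for n,r0 in (('wrist',1.2),('side',.6)):
  m=cam(n); im=env.get_image(n); g=cv2.cvtColor(im,cv2.COLOR_RGB2GRAY).astype(float)
  mask=cv2.imread(f'pics/mask_{n}.png',0)
  cs,h=cv2.findContours(mask,cv2.RETR_EXTERNAL,cv2.CHAIN_APPROX_NONE); fill=np.zeros_like(mask); cv2.drawContours(fill,cs,-1,255,-1)
  out=[]; V,U=np.nonzero(fill)
  P=np.array([onplane(m,u,v,.016)[:2] for u,v in zip(U,V)]); c=np.array([.4718,-.0425]); d=np.hypot(*(P-c).T)
  s=(d>.019)&(d<.029); base=np.percentile(g[V[s],U[s]],60)
  w=np.zeros_like(g); w[V[s],U[s]]=np.clip(base-12-g[V[s],U[s]],0,None)
  k,l,st,ce=cv2.connectedComponentsWithStats((w>0).astype(np.uint8))
  comp=sorted(range(1,k),key=lambda i:-w[l==i].sum())[:3]
  for i in comp:
    v,u=np.nonzero(l==i); ww=w[v,u]; out.append(((u*ww).sum()/ww.sum(),(v*ww).sum()/ww.sum()))
  R[n]=(m,out); print(n,np.round(out,1).tolist(),[onplane(m,*q,.016)[:2].round(4).tolist() for q in out])
pts=[]
for q in R['wrist'][1]:
  a=onplane(R['wrist'][0],*q,.016)
  q2=min(R['side'][1],key=lambda s:np.linalg.norm(onplane(R['side'][0],*s,.016)-a))
  o1,d1=ray(R['wrist'][0],*q);o2,d2=ray(R['side'][0],*q2)
  t=np.linalg.lstsq(np.c_[d1,-d2],o2-o1,rcond=None)[0]; p=(o1+t[0]*d1+o2+t[1]*d2)/2; pts.append(p); print(p.round(4),'gap',np.linalg.norm(o1+t[0]*d1-o2-t[1]*d2).round(4))
p=np.array(pts);nn=np.cross(p[1]-p[0],p[2]-p[0]);nn/=np.linalg.norm(nn);print('tilt',np.degrees(np.arccos(abs(nn[2]))), [np.linalg.norm(p[i]-p[i-1]).round(4) for i in range(3)])
E
```

```text
wrist [[212.6, 197.2], [221.9, 252.6], [169.2, 229.5]] [[0.4481, -0.0376], [0.4882, -0.0243], [0.4797, -0.0657]]
side [[272.5, 265.1], [252.4, 259.4], [270.0, 246.0]] [[0.4802, -0.0656], [0.4486, -0.0373], [0.4931, -0.0253]]
[ 0.4483 -0.0375  0.0161] gap 0.0005
[ 0.4928 -0.024   0.0103] gap 0.0032
[ 0.48   -0.0656  0.0158] gap 0.0005
tilt 8.15293145777156 [np.float64(0.0424), np.float64(0.0468), np.float64(0.0439)]
```

Two dots sit at 15.8–16.1 mm (flat ring top = 16 mm). The third disagrees: its side-view blob is off from the dot seen by eye at about (268.2,246.6). I'll recompute with that dot refined.

```bash
python3 - <<'E'
from h import *
s=cam('side');w=cam('wrist')
g=cv2.cvtColor(env.get_image('side'),cv2.COLOR_RGB2GRAY).astype(float)
print(g[243:251,263:275].astype(int))
win=g[244:250,266:271]; ww=np.clip(np.percentile(win,70)-8-win,0,None); vv,uu=np.mgrid[244:250,266:271]
q2=((uu*ww).sum()/ww.sum(),(vv*ww).sum()/ww.sum()); print(q2)
for q1 in ((221.9,252.6),(223,251)):
  o1,d1=ray(w,*q1);o2,d2=ray(s,*q2); t=np.linalg.lstsq(np.c_[d1,-d2],o2-o1,rcond=None)[0]
  print(((o1+t[0]*d1+o2+t[1]*d2)/2).round(4),np.linalg.norm(o1+t[0]*d1-o2-t[1]*d2).round(4))
E
```

```text
[[149 148 147 142 144 162 163 153 141  94  43  52]
 [155 153 154 156 154 161 159 160 157 130  91  51]
 [154 153 157 149 115  93 123 146 155 151 145 113]
 [151 152 155 119  68  48  90 136 153 151 157 154]
 [150 157 151 119  64  47  98 144 152 150 156 154]
 [152 156 156 145 142 140 144 150 151 151 157 155]
 [156 155 153 155 162 158 154 152 150 153 154 154]
 [135 128 126 145 160 156 158 153 153 149 157 153]]
(np.float64(267.7594611930725), np.float64(246.26266837716483))
[ 0.4884 -0.0242  0.0163] 0.0003
[ 0.4885 -0.0236  0.0142] 0.0012
```

All three dots are now at 15.8–16.3 mm, so the ring is flat. The gripper is clear, so I'm handing in.

```bash
python3 - <<'E'
from rig import env
print(env.observe()['time_s']); print(env.close_job())
E
```

```text
8.8
the job is handed in; nothing more can be done
None
```

The ring now lies flat on the base with its hole over the pin. I handed the job in at 8.8 s, with the gripper raised clear of everything.

**How it was moved:** a machine block overhangs the ring's low rim, leaving little or no room for the gripper body behind it. So I did not push the rim as described. I lowered one finger of the open gripper into the ring's hole, just above pin height, and drew the ring towards the pin until it dropped. I then raised the finger straight up. No notable force showed on any reading.

**Last checks:**
- **Flatness:** the three dots on the ring's top measure 15.8, 16.1 and 16.3 mm above the worktop. A flat ring's top would be at 16 mm.
- **Position:** the hole centre is about 6–8 mm from the pin. That is inside the 12 mm limit but towards one end of the hole's 9 mm play.
- **Tape roll:** its position in the side view matches the start to within about 0.1 pixel.

**Disagreements:**
- The first reading of the third dot gave a false 8° tilt because the side view picked up the wrong dark spot. Re-measured by hand, it agreed with the other two.
- The open fingertips looked about 24 mm behind the tool origin, not slightly ahead of it as the description implies. I went by the images and the force readings instead.

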